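# Snap the date box shut

### The job

On the shop's packing counter stand two clear snap-lock boxes with their lids on and their clips sticking out: one of brown dates with red clips, one of pale walnuts with blue clips. Flip all four red side clips of the date box down until they lie flat against its walls, in any order; do not touch the walnut box.

Things in the scene. Friction and masses are not known exactly. Their poses are not given: they have to be found in the camera images.
- clip_near: Date box clip, near side (facing the robot, -x). Red plate 56 wide, 36 long, 4 mm thick. Origin mid-hinge, 80 mm above the counter, 4 mm outside the wall. y lies level along the hinge; y cross world-up points straight out from the box. z runs along the plate from free end (z = -36 mm) to hinge; plate fills x = 0 to 4 mm. Fully down: z points straight up. Box yaw is within 0.35 rad.
- clip_far: Date box clip, far side (far from robot, +x). Red plate 56 wide, 36 long, 4 mm thick. Origin mid-hinge, 80 mm above the counter, 4 mm outside the wall. y lies level along the hinge; y cross world-up points straight out from the box. z runs along the plate from free end (z = -36 mm) to hinge; plate fills x = 0 to 4 mm. Fully down: z points straight up. Open, z leans 1.25 to 1.8 rad from up.
- clip_left: Date box clip, left side (+y). Red plate 56 wide, 36 long, 4 mm thick. Origin mid-hinge, 80 mm above the counter, 4 mm outside the wall. y lies level along the hinge; y cross world-up points straight out from the box. z runs along the plate from free end (z = -36 mm) to hinge; plate fills x = 0 to 4 mm. Fully down: z points straight up. Stiff hinge, about 3 N at the end; stays put.
- clip_right: Date box clip, right side (-y). Red plate 56 wide, 36 long, 4 mm thick. Origin mid-hinge, 80 mm above the counter, 4 mm outside the wall. y lies level along the hinge; y cross world-up points straight out from the box. z runs along the plate from free end (z = -36 mm) to hinge; plate fills x = 0 to 4 mm. Fully down: z points straight up. Has no spring; stops flat to the wall.
- walnut_box: The box of pale walnuts, blue lid frame, blue clips standing out; leave it untouched. Both boxes are alike: 130 mm (x) by 170 mm (y), lid top 84 mm above the counter, lid edge 2 mm and open clips up to 40 mm beyond the walls. Origin: centre of its underside. The boxes stand side by side, either way round, held fast to the counter.

How it is judged:
By the outcome, as a careful person would: the job done as asked, in the order asked, and still so for the second after the job is handed in, with the robot touching nothing.
It also fails if it takes over 51 s, if anything falls off the work surface, if the arm or the gripper's body presses on something with over 40 N, if the wrist force passes 120 N, or if a joint passes its speed limit or range.

### The arm

A 6-joint arm with a two-finger parallel gripper is mounted at the origin on the work surface. World frame = base frame: x ahead of the robot, y to its left, z up, the work surface at z = 0. Lengths are in mm, angles in degrees, forces in N, time in s.
With the tool pointing down it reaches from about 300 to 850 mm from the base axis. Payload 4.2 kg.
Tool frame: the origin (TCP) lies at the very end of the fingers, on their centre line; the grasp point (between the pads) lies 19 mm behind it; z points along the fingers, y is the direction in which the jaws open and shut (so a half turn about z gives the same grasp; the last joint's range is limited). The gripper opens to 91 mm and grips with 3 to 60 N. Pads are 32 mm wide; open, the fingers measure 118 mm over their backs; the gripper's body (76 mm by 178 mm) begins 60 mm behind the grasp point.
Start: joints at [65.203, 18.312, 89.639, -0, 72.044, -1.146], TCP at [230.68, 526.716, 213.976] pointing down, gripper open.
Joint ranges: [-177.97, 177.97], [-48.28, 115.42], [12.27, 149.76], [-77.06, 257.06], [2.81, 150.46], [-146.56, 146.56]. Speed limits (degrees/s): [147.25, 147.25, 180, 180, 180, 180].

### API

Orientations are given as [roll, pitch, yaw] about the fixed x, y, z axes, in that order (R = Rz(yaw) Ry(pitch) Rx(roll)).
In Python, from workcell import env gives the robot as it stands. The module is installed in compiled form; this text tells all that it offers.
- The arm moves only by the tool arm_command, never from a script. Its argument "targets" is a list of rows, each a list of 5 numbers: the closure, from 0 (fully open) to 1 (shut), then the shift along the tool's x, y, z each as a share of 50 cm, from -1 to 1, then the turn about the tool's z as a share of pi/4 rad, from -1 to 1. A call has 1 to 8 rows; each row is the pose to reach, as a shift and turn from the pose measured when the call began, along the tool's axes at that moment; what a row does not reach only later rows make up. A row lasts 1/12 s, in which the tool goes at most 41.7 mm and 7.16 degrees, less where a joint would pass 70% of its speed; a pose out of reach is approached as far as the arm can. A call with a number of a shift or a turn outside -1 to 1 is refused whole. A call with a gripper value outside its range is refused whole. The fingers move at their own pace and stop on an object; "squeeze" is the grip in N (left out, the last holds). Time passes only in rows, so rows that repeat a pose let the fingers close. It gives the time, the measured TCP pose, the force and the opening at its end, in the units of the state.
- env.state(): the state, without advancing time (a new reading comes with each control period).
- env.grab_frame(name): name is "side" or "top"; returns the picture (384x512x3 uint8, red, green, blue); there is no depth.
- env.camera_params(name): a dict with "camera_matrix" (3x3 intrinsics, pixels), "R" (3x3) and "t" (3): a world point X has camera coordinates R X + t. Camera axes: x right, y down, z forward; pixel columns grow to the right and rows downward; lengths in mm; the calibration is good to about 2 mm. A picture is of the moment at which its call begins. camera_params takes no time and is no camera call.
- env.job_done(): hands the job in, once; it reports no verdict.
The state is a dict: "time_s": time; "qpos": joint angles; "qvel": joint speeds; "effort": joint torques, N m; "ee_pos": TCP position; "ee_rot": TCP orientation; "force": force on the tool from outside, world axes, zero at the start; "torque": the same for the moment, N m; "gripper_width": finger opening in mm.
Only numpy, scipy, OpenCV 4.12 (cv2) and the standard library are available. Lean on these libraries where they do the work, as an engineer would, in place of code of your own. Each camera call takes 0.05 s, during which the arm holds its last target.

## Working session

There is one attempt and no reset: what is moved stays moved. The work goes in short steps, Python scripts to look and compute and a tool call to move; the robot and the scene stay as the last step left them, time stands still between calls to the robot, and variables do not carry over. Pictures are saved under pics/ and viewed, and the job is handed in when it is done.

Besides the shell and the picture viewer there is one more tool, called as name([rows], argument=value, ...), one row to a line, values as JSON. arm_command: Moves the arm, as the interface text tells. Shift numbers are shares of 50 cm and turn numbers shares of pi/4 rad, none past 1 either way. Its arguments: {"type":"object","properties":{"targets":{"type":"array"},"squeeze":{"type":"number"}},"required":["targets"]}

```bash
mkdir -p pics; python3 - <<'E'
from workcell import env
import cv2,json
for n in("side","top"):
    im=env.grab_frame(n); cv2.imwrite(f"pics/{n}0.png",cv2.cvtColor(im,cv2.COLOR_RGB2BGR))
    p=env.camera_params(n); print(n,p)
print(env.state())
E
```

```text
side {'camera_matrix': array([[397.36565047,   0.        , 255.12020688],
       [  0.        , 397.36565047, 191.80711571],
       [  0.        ,   0.        ,   1.        ]]), 'R': array([[-0.93205012, -0.36177402,  0.02005337],
       [-0.18663691,  0.43192746, -0.88238616],
       [ 0.31056278, -0.82617082, -0.47009843]]), 't': array([528.72850948, 188.61896934, 627.04836117])}
top {'camera_matrix': array([[381.30218704,   0.        , 257.41078476],
       [  0.        , 381.30218704, 190.71249365],
       [  0.        ,   0.        ,   1.        ]]), 'R': array([[ 0.01034813, -0.99993401, -0.00499017],
       [-0.98361575, -0.00928077, -0.18003866],
       [ 0.17998046,  0.00677147, -0.98364688]]), 't': array([-12.18901612, 576.67765921, 867.56432295])}
{'time_s': 0.1, 'qpos': array([ 6.52030387e+01,  1.83478087e+01,  8.96978251e+01,  3.76272695e-04,
        7.20436731e+01, -1.14377273e+00]), 'qvel': array([ 0.07521299,  0.01344123, -0.25358051,  0.03769623, -0.01327729,
       -0.02911669]), 'effort': array([-2.99564199e-04, -4.13335419e+01, -2.32507914e+01,  7.29903323e-02,
        4.22270014e-02, -5.37204585e-05]), 'ee_pos': array([230.48407154, 526.30758347, 213.21682922]), 'ee_rot': array([-1.79910718e+02, -2.14036977e-03,  1.56346693e+02]), 'force': array([-0.00663215, -0.59388262, -0.04069599]), 'torque': array([-0.01844765, -0.01944073, -0.02028364]), 'gripper_width': 91.25565341557017}
```

View pics/side0.png

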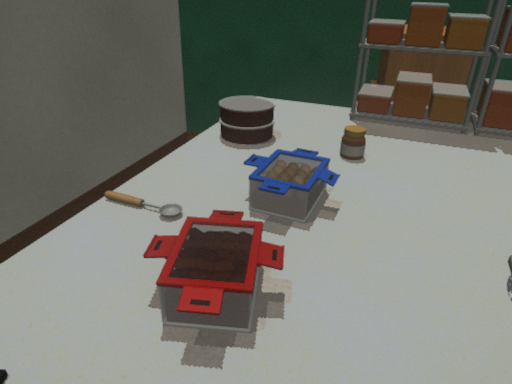

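View pics/top0.png

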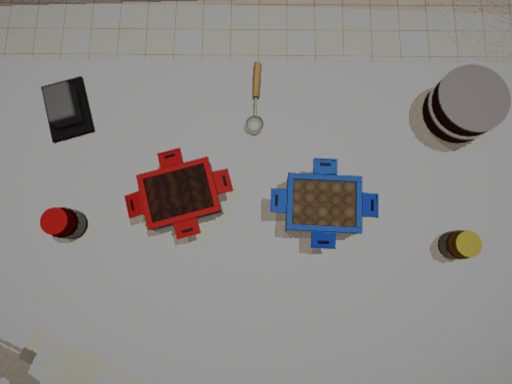

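The side view shows the date box at about (215,265) and the walnut box at about (290,183). In the top view the date box is at about (180,193) and the walnut box at about (324,203). I'll zoom in and segment.

```bash
python3 - <<'E'
import cv2
a=cv2.imread("pics/side0.png")[195:335,130:310]; b=cv2.imread("pics/top0.png")[135:255,110:250]
cv2.imwrite("pics/side0z.png",cv2.resize(a,None,fx=4.2,fy=4.2,interpolation=cv2.INTER_CUBIC))
cv2.imwrite("pics/top0z.png",cv2.resize(b,None,fx=5,fy=5,interpolation=cv2.INTER_CUBIC))
E
```

```text
(no output)
```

View pics/side0z.png

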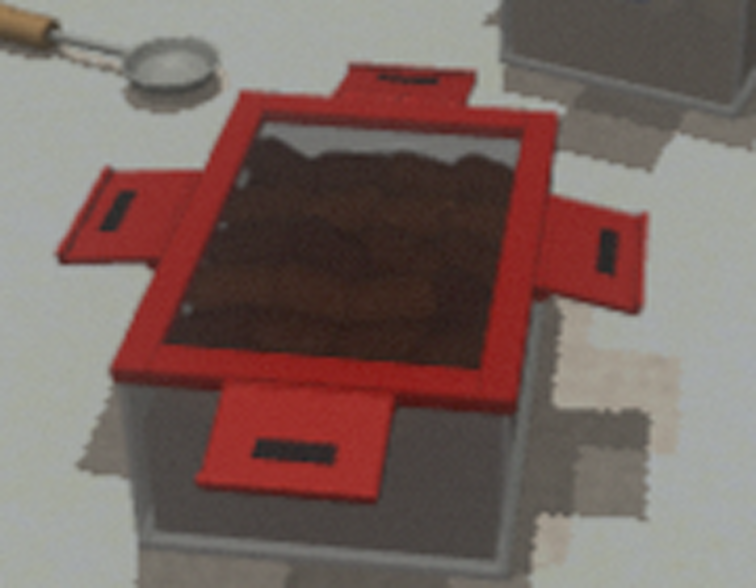

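View pics/top0z.png

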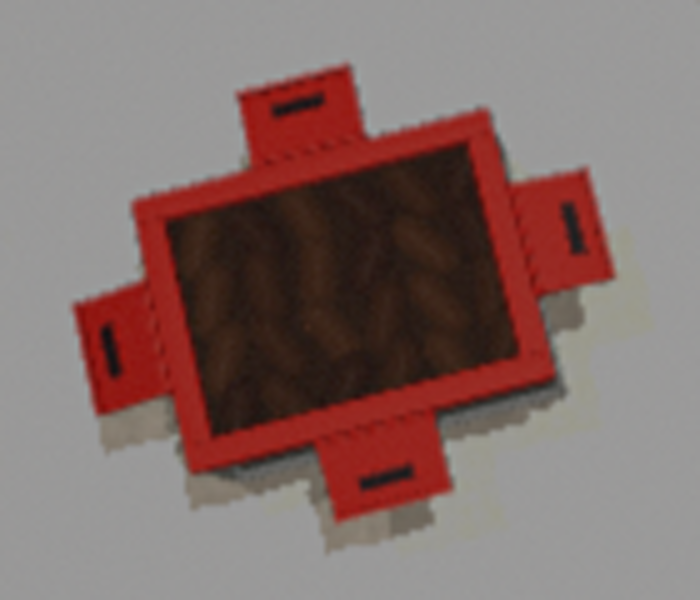

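```bash
cat > geo.py <<'E'
import numpy as np,cv2
from workcell import env
P={};C={}
for n in("side","top"):
    p=env.camera_params(n);C[n]=p;P[n]=p["camera_matrix"]@np.c_[p["R"],p["t"]]
def tri(ps,pt):
    X=cv2.triangulatePoints(P["side"],P["top"],np.array(ps,float).T,np.array(pt,float).T);return (X[:3]/X[3]).T
def plane(n,px,z):
    p=C[n];px=np.atleast_2d(px).astype(float)
    d=(np.linalg.inv(p["camera_matrix"])@np.c_[px,np.ones(len(px))].T).T@p["R"];o=-p["R"].T@p["t"]
    return o+d*((z-o[2])/d[:,2])[:,None]
def proj(n,X):
    h=np.c_[np.atleast_2d(X),np.ones(len(np.atleast_2d(X)))]@P[n].T;return h[:,:2]/h[:,2:]
E
python3 - <<'E'
from geo import *
np.set_printoptions(precision=1,suppress=True)
s=lambda a:(np.array(a,float)+.5)/4.2-.5+[130,195]
t=lambda a:(np.array(a,float)+.5)/5-.5+[110,135]
# order: (+x,+y),(+x,-y),(-x,-y),(-x,+y)
S=s([(115,372),(240,92),(557,115),(517,402)]);T=t([(133,200),(490,110),(552,376),(192,470)])
X=tri(S,T);print(X,X.mean(0));
for n,q in(("side",S),("top",T)):
    Y=plane(n,q,84);print(n,Y[:,:2],Y.mean(0));print([np.linalg.norm(Y[i]-Y[i-1]) for i in range(4)])
    a=Y[0]-Y[3]+Y[1]-Y[2];b=Y[0]-Y[1]+Y[3]-Y[2];print(np.degrees([np.arctan2(a[1],a[0]),np.arctan2(-b[0],b[1])]))
# clip free-end corners (top surface)
cl={"far":([(60,258),(108,168)],[(238,93),(350,65)]),
"left":([(380,495),(198,478)],[(97,412),(75,303)]),
"near":([(640,308),(647,213)],[(338,520),(452,490)]),
"right":([(475,72),(350,65)],[(614,277),(588,168)])}
for k,(a,b) in cl.items(): 
    X=tri(s(a),t(b)); print(k,X, np.linalg.norm(X[0]-X[1]), X.mean(0))
E
```

```text
[[606.6 279.4  80. ]
 [653.5 112.8  81.3]
 [525.3  79.3  82.4]
 [479.3 243.4  81. ]] [566.2 178.7  81.2]
side [[602.4 283.1]
 [651.9 116.5]
 [524.3  81.6]
 [476.9 246.4]] [563.9 181.9  84. ]
[np.float64(130.80763459343993), np.float64(173.81250504749178), np.float64(132.31146485757307), np.float64(171.49700792200136)]
[15.8 16.3]
top [[606.8 278.5]
 [652.  112.1]
 [525.4  79.2]
 [480.4 242.9]] [566.1 178.2  84. ]
[np.float64(131.28034704850697), np.float64(172.444157269028), np.float64(130.82500572616416), np.float64(169.77473295863632)]
[15.2 15.3]
far [[660.1 233.4  78.3]
 [674.4 180.3  80.1]] 55.01641886247937 [667.2 206.8  79.2]
left [[505.9 291.   74.6]
 [558.9 305.6  74.5]] 55.0475620410757 [532.4 298.3  74.6]
near [[458.3 176.5  75.7]
 [472.4 124.2  77.9]] 54.218739466307326 [465.3 150.4  76.8]
right [[573.2  52.1  76.7]
 [626.5  65.8  75.2]] 55.02392011315087 [599.9  58.9  76. ]
```

Triangulated lid corners come out at 80–82 mm, against 84 stated, which is within the 2 mm calibration. Sides measure 131 x 171, stated 134 x 174. Centre is about (565,180) and yaw about 15.5°. The clip ends lie 105 and 125 mm from the centre, which matches clips lying near level. Next I'll write a helper for the moves.

```bash
cat > mv.py <<'E'
import sys,numpy as np
from scipy.spatial.transform import Rotation as Ro
from workcell import env
c=np.array([565.3,179.8]);yaw=np.radians(15.5)
ux=np.array([np.cos(yaw),np.sin(yaw)]);uy=np.array([-ux[1],ux[0]])
st=env.state();p=st["ee_pos"];R=Ro.from_euler("xyz",st["ee_rot"],degrees=True).as_matrix()
l=[(p[:2]-c)@ux,(p[:2]-c)@uy,p[2]]
np.set_printoptions(precision=2,suppress=True)
print("t",st["time_s"],"local",np.array(l),"yaw",st["ee_rot"],"F",st["force"],"w",st["gripper_width"],"q",st["qpos"])
# args: lx,ly,z triples (box frame) ; prints rows
for a in sys.argv[1:]:
    x,y,z=map(float,a.split(","))
    T=np.r_[c+x*ux+y*uy,z]
    dy=(105.5-st["ee_rot"][2]+180)%360-180
    print(a,np.round(R.T@(T-p)/500,4),"turn",round(-dy/45,3))
E
python3 mv.py 0,117,150 0,117,110
```

```text
t 0.1 local [-230.04  423.38  213.22] yaw [-179.91   -0.    156.35] F [-0.01 -0.59 -0.04] w 91.25565341557017 q [65.2  18.35 89.7   0.   72.04 -1.14]
0,117,150 [-0.74 -0.18  0.13] turn 1.13
0,117,110 [-0.74 -0.18  0.21] turn 1.13
```

arm_command([
  [1, -0.74, -0.18, 0.13, 1],
  [1, -0.74, -0.18, 0.13, 1],
  [1, -0.74, -0.18, 0.13, 1],
  [1, -0.74, -0.18, 0.13, 1],
  [1, -0.74, -0.18, 0.13, 1],
  [1, -0.74, -0.18, 0.13, 1],
  [1, -0.74, -0.18, 0.13, 1],
  [1, -0.74, -0.18, 0.13, 1],
], squeeze=10)

```text
time_s: 0.77
ee_pos: [492.7, 325.5, 156.7]
ee_rot: [-179.9, 0.1, 111.3]
force: [0.7, 0.2, 0.2]
gripper_width: 40.7
```

```bash
python3 mv.py 0,117,110
```

```text
t 0.7667 local [-30.97 159.82 156.69] yaw [-179.9     0.07  111.27] F [0.69 0.18 0.23] w 40.676937637568464 q [32.36 22.07 92.5  -0.05 65.54 11.11]
0,117,110 [-0.09  0.05  0.09] turn 0.128
```

arm_command([
  [1, -0.09, 0.05, 0.05, 0.13],
  [1, -0.09, 0.05, 0.05, 0.13],
  [1, -0.09, 0.05, 0.05, 0.13],
  [1, -0.09, 0.05, 0.09, 0.13],
  [1, -0.09, 0.05, 0.09, 0.13],
  [1, -0.09, 0.05, 0.09, 0.13],
  [1, -0.09, 0.05, 0.09, 0.13],
  [1, -0.09, 0.05, 0.09, 0.13],
])

```text
time_s: 1.43
ee_pos: [532.2, 293.7, 113.0]
ee_rot: [180.0, 0.0, 105.5]
force: [0.6, 0.6, -0.0]
gripper_width: 0.4
```

```bash
python3 mv.py 0,117,110 0,117,32; python3 - <<'E'
from geo import *
for n in("side","top"): cv2.imwrite(f"pics/{n}1.png",cv2.cvtColor(env.grab_frame(n),cv2.COLOR_RGB2BGR))
a=cv2.imread("pics/side1.png")[120:335,110:310]; b=cv2.imread("pics/top1.png")[105:265,80:250]
h=lambda i:cv2.resize(i,(400,440))
cv2.imwrite("pics/both1.png",np.hstack([h(a),h(b)]))
E
```

```text
t 1.4333 local [ -1.5  118.58 112.96] yaw [180.     0.04 105.51] F [ 0.59  0.55 -0.04] w 0.37292525633492346 q [27.83 25.63 93.55 -0.05 60.84 12.35]
0,117,110 [-0.    0.    0.01] turn 0.0
0,117,32 [-0.    0.    0.16] turn 0.0
```

View pics/both1.png

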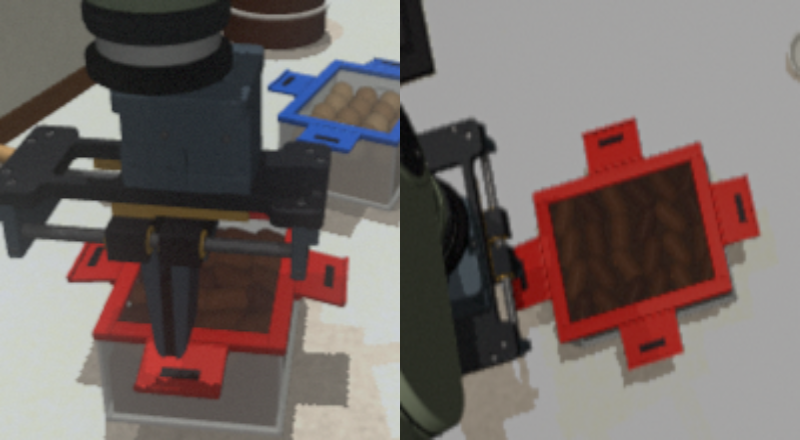

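The two views show the closed fingers centred over the left clip (zoomed image at about (175,350)). Next I'll lower it slowly.

arm_command([
  [1, 0, 0, 0.03, 0],
  [1, 0, 0, 0.05, 0],
  [1, 0, 0, 0.07, 0],
  [1, 0, 0, 0.08, 0],
  [1, 0, 0, 0.09, 0],
  [1, 0, 0, 0.1, 0],
  [1, 0, 0, 0.11, 0],
  [1, 0, 0, 0.12, 0],
])

```text
time_s: 2.2
ee_pos: [533.0, 294.5, 53.4]
ee_rot: [179.9, -0.0, 105.5]
force: [-0.7, 3.4, 3.8]
gripper_width: 0.5
```

```bash
python3 mv.py 0,117,32
```

```text
t 2.2 local [ -0.49 119.16  53.35] yaw [179.86  -0.05 105.47] F [-0.66  3.4   3.83] w 0.4687502924009964 q [27.83 29.1  97.41  0.02 53.34 12.35]
0,117,32 [-0.    0.    0.04] turn -0.001
```

arm_command([
  [1, 0, 0, 0.015, 0],
  [1, 0, 0, 0.03, 0],
  [1, 0, 0, 0.042, 0],
  [1, 0, 0, 0.044, 0],
  [1, -0.008, 0, 0.044, 0],
  [1, -0.014, 0, 0.044, 0],
  [1, -0.018, 0, 0.044, 0],
  [1, -0.02, 0, 0.044, 0],
])

```text
time_s: 2.87
ee_pos: [534.5, 286.5, 30.6]
ee_rot: [180.0, -0.3, 105.3]
force: [-4.2, 14.0, -6.8]
gripper_width: 0.4
```

```bash
python3 mv.py 0,106,32
```

```text
t 2.8667 local [ -1.2  111.06  30.56] yaw [179.96  -0.28 105.34] F [-4.22 14.02 -6.78] w 0.3604525947669266 q [26.96 30.42 99.02  0.35 50.45 11.4 ]
0,106,32 [-0.01  0.   -0.  ] turn -0.004
```

arm_command([
  [1, -0.003, 0, 0, 0],
  [1, -0.006, 0, 0, 0],
  [1, -0.008, 0, 0, 0],
  [1, -0.008, 0, 0, 0],
])

```text
time_s: 3.2
ee_pos: [534.5, 286.8, 30.7]
ee_rot: [179.9, -0.7, 105.2]
force: [-4.9, 17.7, -3.5]
gripper_width: 0.5
```

```bash
python3 mv.py 0,106,32; python3 - <<'E'
from geo import *
for n in("side",): cv2.imwrite(f"pics/{n}2.png",cv2.cvtColor(env.grab_frame(n),cv2.COLOR_RGB2BGR))
a=cv2.imread("pics/side2.png")[120:335,110:310]
cv2.imwrite("pics/side2z.png",cv2.resize(a,None,fx=2.7,fy=2.7))
E
```

```text
t 3.2 local [ -1.11 111.32  30.66] yaw [179.91  -0.71 105.2 ] F [-4.87 17.68 -3.46] w 0.47254616604580896 q [26.75 30.37 99.11  0.88 50.29 11.  ]
0,106,32 [-0.01  0.   -0.  ] turn -0.007
```

View pics/side2z.png

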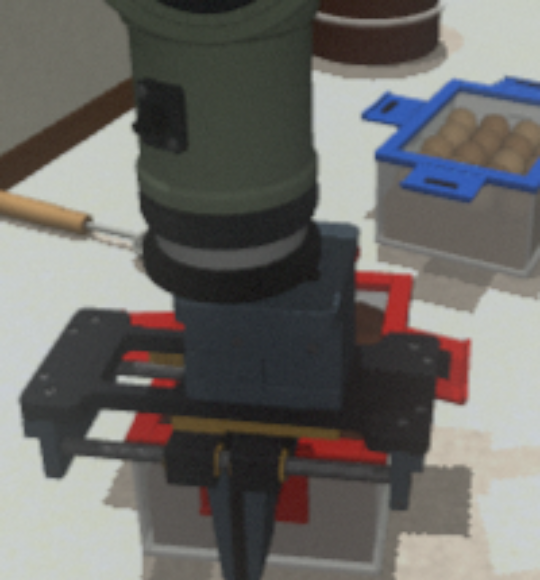

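Contact is firm at 18 N and the clip looks flat behind the fingers. Backing off outward, then up.

arm_command([
  [1, 0.02, 0, 0, 0],
  [1, 0.04, 0, 0, 0],
  [1, 0.06, 0, -0.05, 0],
  [1, 0.06, 0, -0.13, 0],
  [1, 0.06, 0, -0.2, 0],
  [1, 0.06, 0, -0.2, 0],
  [1, 0.06, 0, -0.2, 0],
])

```text
time_s: 3.83
ee_pos: [528.4, 314.7, 133.9]
ee_rot: [179.6, -0.7, 105.2]
force: [0.0, -0.4, -0.3]
gripper_width: 0.7
```

```bash
python3 mv.py 94,0,130 94,0,100; python3 - <<'E'
from geo import *
for n in("side",): cv2.imwrite(f"pics/{n}3.png",cv2.cvtColor(env.grab_frame(n),cv2.COLOR_RGB2BGR))
a=cv2.imread("pics/side3.png")[120:335,110:310]
cv2.imwrite("pics/side3z.png",cv2.resize(a,None,fx=2.7,fy=2.7))
E
```

```text
t 3.8333 local [  0.45 139.86 133.89] yaw [179.58  -0.7  105.22] F [ 0.02 -0.43 -0.33] w 0.6619499376665949 q [29.39 24.87 91.48  0.65 63.07 13.88]
94,0,130 [-0.28  0.19  0.01] turn -0.006
94,0,100 [-0.28  0.19  0.07] turn -0.006
```

View pics/side3z.png

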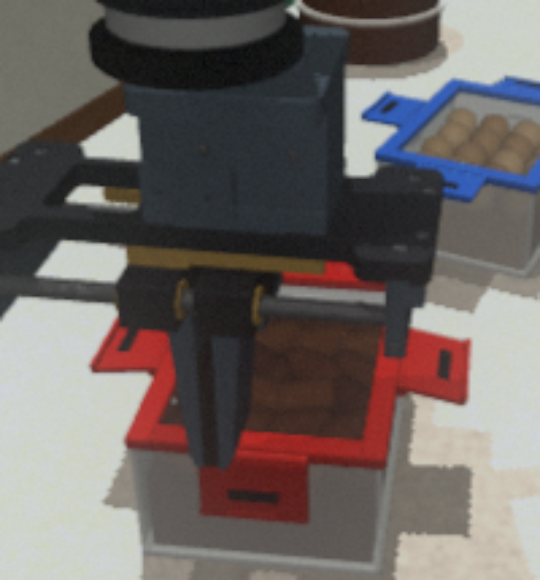

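The side view shows the left clip hanging flat (zoomed image (255,490)). The fingers taper along the jaw axis, so I'll press only with the straight x faces. That means the right clip next, then a quarter turn for near and far.

```bash
python3 mv.py 0,-118,135 0,-118,100
```

```text
t 3.8833 local [ -0.98 139.54 131.79] yaw [179.83  -0.65 105.21] F [-0.37 -0.86  0.53] w 0.5327775863022003 q [29.39 24.98 91.64  0.66 63.06 13.88]
0,-118,135 [-0.52  0.   -0.01] turn -0.006
0,-118,100 [-0.52  0.    0.06] turn -0.006
```

arm_command([
  [1, -0.515, 0, -0.02, -0.006],
  [1, -0.515, 0, -0.02, -0.006],
  [1, -0.515, 0, -0.02, -0.006],
  [1, -0.515, 0, -0.02, -0.006],
  [1, -0.515, 0, -0.02, -0.006],
  [1, -0.515, 0, -0.02, -0.006],
  [1, -0.515, 0, -0.02, -0.006],
  [1, -0.515, 0, -0.02, -0.006],
])

```text
time_s: 4.55
ee_pos: [594.2, 62.3, 137.1]
ee_rot: [-180.0, -0.6, 105.2]
force: [-0.2, 0.3, 0.1]
gripper_width: 0.3
```

```bash
sed -i 's/precision=2/precision=3/' mv.py; python3 mv.py 0,-118,100 0,-118,32
```

```text
t 4.55 local [  -3.527 -120.988  137.121] yaw [-179.981   -0.636  105.217] F [-0.163  0.259  0.081] w 0.31932116432942453 q [  4.53   23.595  93.103   0.695  63.441 -10.998]
0,-118,100 [0.005 0.007 0.074] turn -0.006
0,-118,32 [0.004 0.007 0.21 ] turn -0.006
```

arm_command([
  [1, 0.005, 0.007, 0.06, 0],
  [1, 0.005, 0.007, 0.09, 0],
  [1, 0.005, 0.007, 0.115, 0],
  [1, 0.005, 0.007, 0.135, 0],
  [1, 0.005, 0.007, 0.155, 0],
  [1, 0.005, 0.007, 0.175, 0],
  [1, 0.005, 0.007, 0.195, 0],
  [1, 0.005, 0.007, 0.21, 0],
])

```text
time_s: 5.22
ee_pos: [595.7, 67.5, 30.7]
ee_rot: [-179.9, -0.6, 105.3]
force: [-0.1, -1.4, 1.2]
gripper_width: 0.6
```

```bash
python3 mv.py 0,-111,32
```

```text
t 5.2167 local [  -0.724 -116.329   30.671] yaw [-179.876   -0.642  105.286] F [-0.086 -1.396  1.246] w 0.5696181741132561 q [  5.025  30.055  99.732   0.791  50.452 -10.767]
0,-111,32 [ 0.011  0.001 -0.003] turn -0.005
```

arm_command([
  [1, 0.006, 0, 0, 0],
  [1, 0.011, 0, 0, 0],
  [1, 0.015, 0, 0, 0],
  [1, 0.018, 0, 0, 0],
  [1, 0.02, 0, 0, 0],
  [1, 0.02, 0, 0, 0],
])

```text
time_s: 5.72
ee_pos: [593.1, 73.7, 29.6]
ee_rot: [-179.8, -0.3, 105.5]
force: [4.1, -15.0, -9.4]
gripper_width: 0.5
```

```bash
python3 mv.py 0,-111,32
```

```text
t 5.7167 local [  -1.606 -109.666   29.603] yaw [-179.755   -0.288  105.46 ] F [  4.146 -14.965  -9.413] w 0.523441681598142 q [  5.844  30.017 100.006   0.315  50.267  -9.819]
0,-111,32 [-0.003  0.003 -0.005] turn -0.001
```

arm_command([
  [1, 0.006, 0, 0, 0],
  [1, 0.012, 0, 0, 0],
  [1, 0.012, 0, 0, 0],
])

```text
time_s: 5.97
ee_pos: [593.3, 73.4, 29.8]
ee_rot: [-179.8, 0.3, 105.7]
force: [6.8, -24.0, -3.7]
gripper_width: 0.7
```

```bash
python3 mv.py 0,-111,32
```

```text
t 5.9667 local [  -1.453 -110.008   29.785] yaw [-179.797    0.348  105.708] F [  6.762 -23.991  -3.746] w 0.6924311056587683 q [  6.162  29.962 100.081  -0.491  50.1    -9.229]
0,-111,32 [-0.002  0.003 -0.004] turn 0.005
```

Firm stop at 24 N. Backing out, up, then turning for the far clip.

arm_command([
  [1, -0.03, 0, 0, 0],
  [1, -0.05, 0, 0, 0],
  [1, -0.05, 0, -0.08, 0.3],
  [1, -0.05, 0, -0.16, 0.5],
  [1, -0.05, 0, -0.22, 0.7],
  [1, -0.05, 0, -0.22, 1],
  [1, -0.05, 0, -0.22, 1],
  [1, -0.05, 0, -0.22, 1],
])

```text
time_s: 6.63
ee_pos: [600.0, 51.3, 141.2]
ee_rot: [179.9, 0.3, 62.4]
force: [-1.1, -0.5, 0.6]
gripper_width: 0.6
```

```bash
sed -i 's/105.5-st/15.5-st/' mv.py; python3 mv.py 98,0,140; python3 - <<'E'
from geo import *
for n in("side","top"): cv2.imwrite(f"pics/{n}4.png",cv2.cvtColor(env.grab_frame(n),cv2.COLOR_RGB2BGR))
a=cv2.imread("pics/side4.png")[120:335,110:310]; b=cv2.imread("pics/top4.png")[105:265,80:250]
h=lambda i:cv2.resize(i,(400,440))
cv2.imwrite("pics/both4.png",np.hstack([h(a),h(b)]))
E
```

```text
t 6.6333 local [  -0.878 -133.155  141.185] yaw [179.91    0.267  62.374] F [-1.128 -0.542  0.602] w 0.5886907596764052 q [ 3.941 23.77  92.167 -0.305 64.126 31.7  ]
98,0,140 [ 0.33  -0.038  0.001] turn 1.042
```

View pics/both4.png

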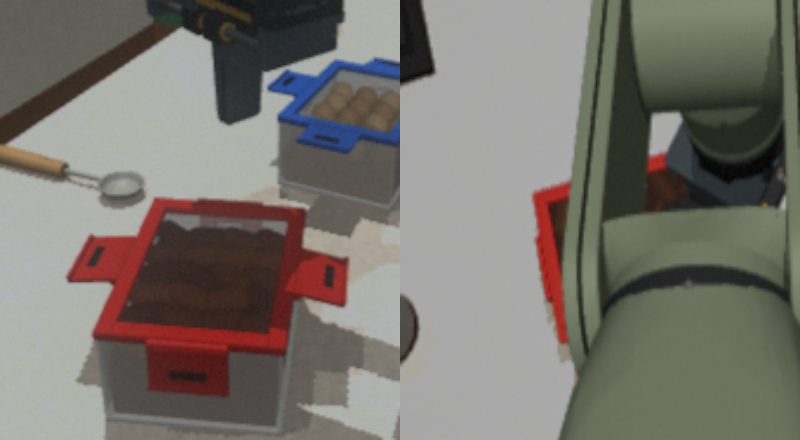

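In the side view the left clip is flat at about (188,368) and the right clip no longer sticks out. Near and far are still open.

arm_command([
  [1, 0.33, -0.038, 0, 1],
  [1, 0.33, -0.038, 0, 1],
  [1, 0.33, -0.038, 0, 1],
  [1, 0.33, -0.038, 0, 1],
  [1, 0.33, -0.038, 0, 1],
  [1, 0.33, -0.038, 0, 1],
  [1, 0.33, -0.038, 0, 1],
  [1, 0.33, -0.038, 0, 1],
])

```text
time_s: 7.4
ee_pos: [657.9, 207.5, 139.0]
ee_rot: [179.8, 0.3, 17.9]
force: [-0.1, -0.5, -0.1]
gripper_width: 0.4
```

```bash
python3 mv.py 98,0,100 98,0,32
```

```text
t 7.4 local [ 96.601   1.957 138.954] yaw [179.804   0.276  17.946] F [-0.076 -0.497 -0.068] w 0.44240754614547856 q [16.65  31.556 78.994 -0.216 69.721 88.778]
98,0,100 [0.003 0.004 0.078] turn 0.054
98,0,32 [0.004 0.003 0.214] turn 0.054
```

arm_command([
  [1, 0.004, 0.004, 0.06, 0.05],
  [1, 0.004, 0.004, 0.09, 0.05],
  [1, 0.004, 0.004, 0.115, 0.05],
  [1, 0.004, 0.004, 0.135, 0.05],
  [1, 0.004, 0.004, 0.155, 0.05],
  [1, 0.004, 0.004, 0.175, 0.05],
  [1, 0.004, 0.004, 0.195, 0.05],
  [1, 0.004, 0.004, 0.214, 0.05],
])

```text
time_s: 8.07
ee_pos: [661.2, 206.1, 32.2]
ee_rot: [179.8, 0.1, 15.8]
force: [2.3, 0.9, 1.1]
gripper_width: 0.6
```

```bash
python3 mv.py 88,0,32
```

```text
t 8.0667 local [99.43  -0.248 32.216] yaw [179.815   0.085  15.773] F [2.316 0.934 1.086] w 0.6144472652487144 q [16.454 36.883 85.697 -0.218 57.507 90.798]
88,0,32 [-0.023 -0.001  0.001] turn 0.006
```

arm_command([
  [1, -0.007, 0, 0, 0],
  [1, -0.013, 0, 0, 0],
  [1, -0.018, 0, 0, 0],
  [1, -0.021, 0, 0, 0],
  [1, -0.024, 0, 0, 0],
  [1, -0.026, 0, 0, 0],
  [1, -0.026, 0, 0, 0],
])

```text
time_s: 8.65
ee_pos: [653.0, 203.9, 32.3]
ee_rot: [179.8, -0.5, 15.8]
force: [15.1, 3.6, -10.9]
gripper_width: 0.4
```

```bash
python3 mv.py 88,0,32
```

```text
t 8.65 local [90.982 -0.257 32.262] yaw [179.823  -0.53   15.791] F [ 15.108   3.611 -10.949] w 0.4264320771627777 q [16.464 35.944 87.614 -0.221 55.915 90.796]
88,0,32 [-0.006 -0.001  0.001] turn 0.006
```

arm_command([
  [1, -0.006, 0, 0, 0],
  [1, -0.012, 0, 0, 0],
  [1, -0.012, 0, 0, 0],
])

```text
time_s: 8.9
ee_pos: [653.6, 204.1, 32.7]
ee_rot: [179.8, -1.4, 15.8]
force: [17.3, 4.6, -12.7]
gripper_width: 0.6
```

```bash
python3 mv.py 88,0,32
```

```text
t 8.9 local [91.599 -0.234 32.69 ] yaw [179.834  -1.429  15.806] F [ 17.255   4.571 -12.675] w 0.6411437511363883 q [16.465 35.565 88.327 -0.224 54.68  90.789]
88,0,32 [-0.007 -0.001  0.001] turn 0.007
```

Firm stop at 18 N. Out, up, and over to the near clip.

arm_command([
  [1, 0.03, 0, 0, 0],
  [1, 0.05, 0, 0, 0],
  [1, 0.05, 0, -0.08, 0],
  [1, 0.05, 0, -0.16, 0],
  [1, 0.05, 0, -0.22, 0],
  [1, 0.05, 0, -0.22, 0],
  [1, -0.05, 0, -0.22, 0],
  [1, -0.13, 0, -0.22, 0],
])

```text
time_s: 9.57
ee_pos: [593.7, 187.4, 140.6]
ee_rot: [179.8, -1.3, 15.8]
force: [-0.4, 0.5, 0.3]
gripper_width: 0.9
```

```bash
python3 mv.py -99,0,140; python3 - <<'E'
from geo import *
for n in("side","top"): cv2.imwrite(f"pics/{n}5.png",cv2.cvtColor(env.grab_frame(n),cv2.COLOR_RGB2BGR))
a=cv2.imread("pics/side5.png")[120:335,110:310]; b=cv2.imread("pics/top5.png")[105:265,80:250]
h=lambda i:cv2.resize(i,(400,440))
cv2.imwrite("pics/both5.png",np.hstack([h(a),h(b)]))
E
```

```text
t 9.5667 local [ 29.38   -0.267 140.571] yaw [179.836  -1.344  15.821] F [-0.408  0.518  0.251] w 0.9056524315483664 q [16.557 24.831 90.51  -0.203 63.318 90.827]
-99,0,140 [-0.257 -0.002 -0.005] turn 0.007
```

View pics/both5.png

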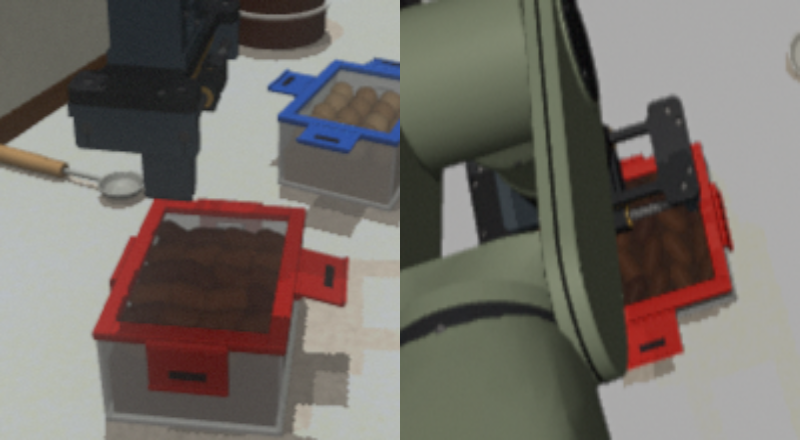

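The far clip is down (only a thin edge at (125,258)) and only the near one, at about (318,275), is still open.

arm_command([
  [1, -0.258, -0.002, 0, 0],
  [1, -0.258, -0.002, 0, 0],
  [1, -0.258, -0.002, 0, 0],
  [1, -0.258, -0.002, 0, 0],
  [1, -0.258, -0.002, 0, 0],
  [1, -0.258, -0.002, 0, 0],
])

```text
time_s: 10.17
ee_pos: [458.4, 150.1, 137.4]
ee_rot: [179.8, -0.4, 15.8]
force: [0.4, 0.3, 0.5]
gripper_width: 0.4
```

```bash
python3 mv.py -99,0,100 -99,0,32
```

```text
t 10.1667 local [-110.972   -0.023  137.448] yaw [179.828  -0.416  15.848] F [0.384 0.35  0.496] w 0.37989176674111086 q [ 16.893  13.634 108.362  -0.213  57.591  91.159]
-99,0,100 [ 0.023 -0.     0.075] turn 0.008
-99,0,32 [ 0.022 -0.001  0.211] turn 0.008
```

arm_command([
  [1, 0.022, 0, 0.02, 0],
  [1, 0.022, 0, 0.06, 0],
  [1, 0.022, 0, 0.06, 0],
])

```text
time_s: 10.42
ee_pos: [468.9, 153.0, 105.1]
ee_rot: [179.8, -0.1, 15.9]
force: [-1.6, -1.2, 0.3]
gripper_width: 0.2
```

```bash
python3 mv.py -99,0,100 -99,0,32
```

```text
t 10.4167 local [-100.048   -0.096  105.085] yaw [179.823  -0.141  15.851] F [-1.617 -1.245  0.348] w 0.22716038633632568 q [ 16.853  16.737 109.404  -0.222  53.722  91.134]
-99,0,100 [ 0.002 -0.     0.01 ] turn 0.008
-99,0,32 [ 0.002 -0.001  0.146] turn 0.008
```

arm_command([
  [1, 0.002, 0, 0.025, 0],
  [1, 0.002, 0, 0.045, 0],
  [1, 0.002, 0, 0.065, 0],
  [1, 0.002, 0, 0.085, 0],
  [1, 0.002, 0, 0.105, 0],
  [1, 0.002, 0, 0.125, 0],
  [1, 0.002, 0, 0.145, 0],
  [1, 0.002, 0, 0.146, 0],
])

```text
time_s: 11.08
ee_pos: [469.1, 152.8, 30.1]
ee_rot: [179.8, 0.0, 15.9]
force: [-0.7, -0.6, 0.2]
gripper_width: 0.6
```

```bash
python3 mv.py -88,0,32
```

```text
t 11.0833 local [-99.881  -0.343  30.148] yaw [179.82    0.047  15.852] F [-0.656 -0.615  0.217] w 0.5855326235310443 q [ 16.824  22.502 114.299  -0.261  43.25   91.162]
-88,0,32 [ 0.024 -0.001 -0.004] turn 0.008
```

arm_command([
  [1, 0.007, 0, 0, 0],
  [1, 0.013, 0, 0, 0],
  [1, 0.018, 0, 0, 0],
  [1, 0.022, 0, 0, 0],
  [1, 0.026, 0, 0, 0],
  [1, 0.03, 0, 0, 0],
  [1, 0.03, 0, 0, 0],
])

```text
time_s: 11.67
ee_pos: [477.9, 155.2, 29.7]
ee_rot: [179.8, 0.8, 15.8]
force: [-14.7, -4.0, 7.1]
gripper_width: 0.4
```

```bash
python3 mv.py -88,0,32
```

```text
t 11.6667 local [-90.817  -0.358  29.708] yaw [179.812   0.783  15.847] F [-14.743  -3.967   7.084] w 0.4036793643909107 q [ 16.796  23.476 112.588  -0.249  44.721  91.126]
-88,0,32 [ 0.006 -0.001 -0.005] turn 0.008
```

arm_command([
  [1, 0.006, 0, 0, 0],
  [1, 0.012, 0, 0, 0],
  [1, 0.012, 0, 0, 0],
])

```text
time_s: 11.92
ee_pos: [477.3, 155.0, 29.8]
ee_rot: [179.8, 1.6, 15.8]
force: [-17.5, -5.0, 13.4]
gripper_width: 0.6
```

arm_command([
  [1, -0.03, 0, 0, 0],
  [1, -0.06, 0, 0, 0],
  [1, -0.08, 0, -0.06, 0],
  [1, -0.15, 0, -0.14, 0],
  [1, -0.22, 0, -0.24, 0],
  [1, -0.26, 0, -0.3, 0],
  [1, -0.26, 0, -0.36, 0],
  [1, -0.26, 0, -0.4, 0],
])

```text
time_s: 12.58
ee_pos: [357.4, 121.8, 237.5]
ee_rot: [179.8, 1.2, 15.8]
force: [0.2, 0.5, -0.1]
gripper_width: 0.8
```

```bash
python3 mv.py; python3 - <<'E'
from geo import *
for n in("side","top"): cv2.imwrite(f"pics/{n}6.png",cv2.cvtColor(env.grab_frame(n),cv2.COLOR_RGB2BGR))
a=cv2.imread("pics/side6.png")[120:335,110:310]; b=cv2.imread("pics/top6.png")[105:265,80:250]
h=lambda i:cv2.resize(i,(400,440))
cv2.imwrite("pics/both6.png",np.hstack([h(a),h(b)]))
E
```

```text
t 12.5833 local [-215.82    -0.347  237.503] yaw [179.817   1.163  15.846] F [ 0.211  0.481 -0.07 ] w 0.7687406901004717 q [ 17.21   -0.196 109.11   -0.163  72.254  91.413]
```

View pics/both6.png

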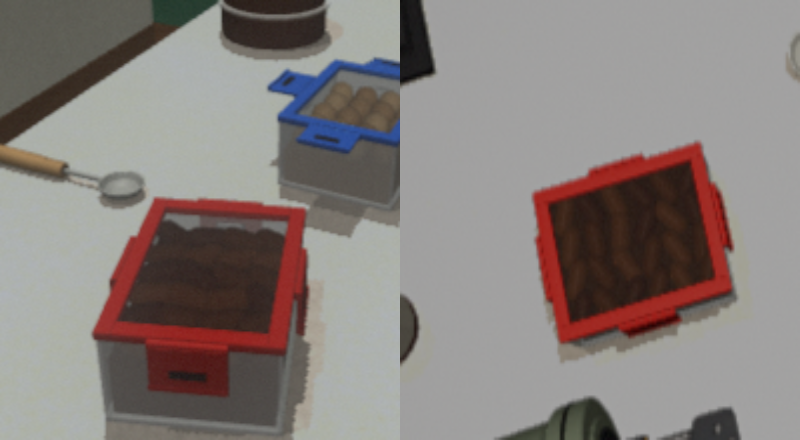

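All four look down in both views. Next I'll check flatness by comparing the free-end corners with where a flat clip should project.

```bash
python3 - <<'E'
from geo import *
c=np.array([565.3,179.8]);y=np.radians(15.5);ux=np.array([np.cos(y),np.sin(y)]);uy=np.array([-ux[1],ux[0]])
S=5
out=[]
for n,(r0,r1,c0,c1) in(("side",(205,325,140,280)),("top",(150,240,120,225))):
    im=cv2.imread(f"pics/{n}6.png")[r0:r1,c0:c1];s=390/im.shape[1];im=cv2.resize(im,None,fx=s,fy=s,interpolation=cv2.INTER_CUBIC)
    # lid-corner offset of this view, from the projected lid centre
    for h,o,t in((65,ux,uy),(65,-ux,uy),(85,uy,ux),(85,-uy,ux)):
        for ang,col in((0,(0,255,0)),(10,(255,255,0))):
            a=np.radians(ang);d=h+8+36*np.sin(a);z=80-36*np.cos(a)
            q=np.array([np.r_[c+o*d+t*k,z] for k in(-28,28)])
            p=((proj(n,q)-[c0,r0]+.5)*s).astype(int)
            cv2.line(im,tuple(map(int,p[0])),tuple(map(int,p[1])),col,1)
    out.append(im)
H=max(i.shape[0] for i in out)
cv2.imwrite("pics/chk6.png",np.hstack([cv2.copyMakeBorder(i,0,H-i.shape[0],0,0,0) for i in out]))
E
```

```text
(no output)
```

View pics/chk6.png

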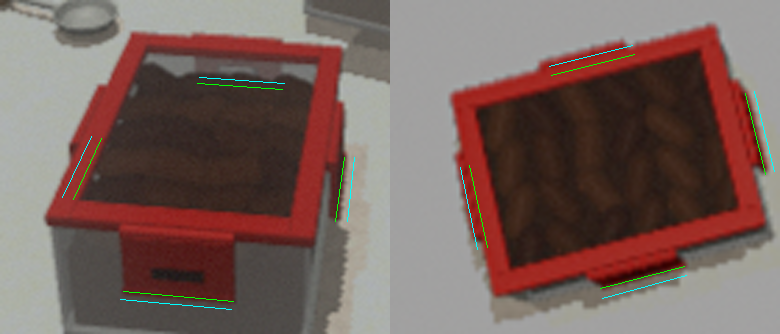

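```bash
python3 - <<'E'
from workcell import env
s=env.state();print(s["time_s"],s["force"],s["qvel"]);print(env.job_done())
E
```

```text
12.6833 [ 0.41996602 -0.06930302 -0.86174271] [-0.07495099  3.85523015  5.68210412  0.01326057 -3.22552058 -0.05055583]
the job is handed in; nothing more can be done
None
```

I flipped all four red clips of the date box down with the closed fingers, in the order left, right, far, near, and handed the job in at 12.7 s. Each clip was pressed against a hard stop at about 18–24 N, well below the 40 N limit. The walnut box was not touched.

**Final checks:** In the last pictures no clip sticks out. The free ends of the left, right and near clips match the lines where flat clips should project, within a few degrees. The arm was clear of everything, with about 0 N on the wrist.

**Weaker points:**
- **Far clip:** its free end was hidden behind the lid in both views. I judged it flat because its stop, 91.6 mm from the box centre, matched the near clip's 91.4 mm.
- **Measured heights:** the lid corners triangulated to 80–82 mm, against 84 mm stated. The two views put the box centre about 2 mm and 4 mm apart in x and y, and I used the average. This is roughly within the calibration error.

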